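# Set out the nested clay pots on their saucers

### The arm

A 7-joint arm with a two-finger parallel gripper is mounted at the origin on the work surface. World frame = base frame: x ahead of the robot, y to its left, z up, the work surface at z = 0. Lengths are in m, angles in rad, forces in N, time in s.
With the tool pointing down it reaches from about 0.4 to 0.85 m from the base axis. Payload 10.4 kg.
Tool frame: the origin (TCP) lies between the finger pads; the fingertips stand 14 mm ahead of it and the grasp point (between the pads) lies 5 mm behind it; z points along the fingers, y is the direction in which the jaws open and shut (so a half turn about z gives the same grasp; the last joint's range is limited). The gripper opens to 87 mm and grips with 3 to 60 N. Pads are 19 mm wide; open, the fingers measure 117 mm over their backs; the gripper's body (75 mm by 190 mm) begins 51 mm behind the grasp point.
Start: joints at [1.265, 0.332, -0.065, 1.46, 0.022, 1.35, -0.088], TCP at [0.174, -0.6, 0.237] pointing down, gripper open.
Joint ranges: [-2.6, 2.6], [-0.5, 2.12], [-1.47, 1.34], [0.16, 2.42], [-1.27, 4.41], [0.06, 2.06], [-2.6, 2.6]. Speed limits (rad/s): [2.22, 2.22, 2.79, 2.79, 3.14, 3.14, 3.14].

### API

Orientations are given as a unit quaternion [x, y, z, w].
In Python, from bench import readout, camera, calibration, order gives the robot as it stands.
- The arm moves only by the tool apply_moves, never from a script. Its argument "deltas" is a list of rows, each an object with "translation": the shift along the world's x, y, z in m, a list of three; "turn": the turn, a rotation vector about the world's x, y, z in rad, a list of three; "hand": the finger opening in m, from 0 to 0.087. A call has 1 to 5 rows; each row shifts and turns the pose as measured when the row begins; what a row does not reach is not made up. A row lasts 1/10 s, in which the tool goes at most 50 mm and 8.59 degrees, less where a joint would pass 70% of its speed; a pose out of reach is approached as far as the arm can. A call with a gripper value outside its range is refused whole. The fingers move at their own pace and stop on an object; "newtons" is the grip in N (left out, the last holds). Time passes only in rows, so rows that do not move let the fingers close. It gives the time, the measured TCP pose, the force and the opening at its end, in the units of the state.
- readout.read_state(): the state, without advancing time (a new reading comes with each control period).
- camera(name): name is "scene" or "side" or "wrist"; returns the picture (420x560x3 uint8, red, green, blue); there is no depth.
- calibration(name): a dict with "fx", "fy", "cx", "cy" (pixels), "D" ([k1, k2, p1, p2, k3] as OpenCV has them; the pictures are not rectified), "extrinsics" (4x4, takes a point from world to camera coordinates). Camera axes: x right, y down, z forward; pixel columns grow to the right and rows downward; lengths in m; the calibration is good to about 2 mm. A picture is of the moment at which its call begins: read the wrist's pose just before it. calibration takes no time and is no camera call; for the wrist camera it gives the pose at the moment of the call.
- order.close_job(): hands the job in, once; it reports no verdict.
The state is a dict: "time": time; "joint_positions": joint angles; "joint_vel": joint speeds; "joint_torque": joint torques, N m; "ee_pos": TCP position; "eef_rot": TCP orientation; "ft_force": force on the tool from outside, world axes, zero at the start; "torque": the same for the moment, N m; "width": finger opening in m.
Only numpy, scipy, OpenCV 4.12 (cv2) and the standard library are available. Lean on these libraries where they do the work, as an engineer would, in place of code of your own. Each camera call takes 0.05 s, during which the arm holds its last target. There are 200 camera calls.

### The job

Three clay pots stand nested in one another on the garage bench. Take them apart and stand each one upright on the saucer of its own size: the tall narrow pot on the small saucer, the standard pot on the middle one, the low wide pan on the large one. They are brittle, so set each down gently instead of letting it drop or topple, and leave the jar, the tin, the lid and the spout where they lie.

Things in the scene. Friction and masses are not known exactly. Their poses are not given: they have to be found in the camera images.
- tall_pot: Tall narrow round terracotta pot, innermost of the nest, open top, about 200 g. Height 116 mm; foot 42 mm across; tapers out to 61 mm; upright collar round the top 26 mm high, 66 mm across outside, 49 mm inside (rim wall 8.5 mm). Inner floor 8 mm up, 30 mm across. Starts loose in the standard pot, its rim 32 mm above that rim. Origin: centre of the underside; z up its axis.
- standard_pot: Ordinary round terracotta pot, middle one of the nest, open top, about 300 g. Height 92 mm; foot 64 mm across; tapers out to 90 mm; upright collar 24 mm high, 96 mm across outside, 78 mm inside (rim wall 9 mm, to pinch with one finger inside). Inner floor 8 mm up, 52 mm across. Starts loose in the low pan, its rim 40 mm above that rim. Origin: centre of the underside; z up its axis.
- low_pan: Low wide round terracotta pan, outermost of the nest, open top, about 320 g. Height 60 mm; foot 90 mm across; tapers out to 110 mm; upright collar 22 mm high, 116 mm across outside, 98 mm inside (rim wall 9 mm, to pinch with one finger inside). Inner floor 8 mm up, 78 mm across. Starts on the bench with the other two in it. Origin: centre of the underside; z up its axis.
- small_saucer: Smallest of three round terracotta saucers, loose on the bench, 120 g: 84 mm across the rim, 16 mm high, flat inner floor 66 mm across and 6 mm above the bench. The tall pot belongs on it. Origin: centre of the underside.
- middle_saucer: Middle round terracotta saucer, loose on the bench, 180 g: 106 mm across the rim, 18 mm high, flat inner floor 88 mm across and 6 mm above the bench. The standard pot belongs on it. Origin: centre of the underside.
- large_saucer: Largest round terracotta saucer, loose on the bench, 280 g: 132 mm across the rim, 20 mm high, flat inner floor 112 mm across and 6 mm above the bench. The low pan belongs on it. Origin: centre of the underside.
- clear_jar: Open clear glass jar standing on the bench, 72 mm across, 92 mm high, 200 g; leave it alone. Origin: centre of the underside.
- crushed_tin: Crushed tin can standing on the bench, 73 mm across, about 60 mm high, 60 g; leave it alone. Origin: centre of the underside.
- takeaway_lid: Translucent round takeaway lid lying flat on the bench, 116 mm across (with a small tab), 9 mm high, 30 g; leave it alone. Origin: centre of the underside.
- can_spout: Green plastic watering can spout with its rose, lying on the bench, 200 mm long, 48 mm high and wide at its ends, 90 g; leave it alone. Origin: on the bench under the middle; its length runs along its y axis, rose at +y.
Not all that is in view belongs to the job. What is shaped like the tall_pot but green is not meant.

How it is judged:
By the outcome, as a careful person would: the job done as asked, in the order asked, and still so for the second after the job is handed in, with the robot touching nothing.
It also fails if it takes over 101 s, if anything falls off the work surface, if the arm or the gripper's body presses on something with over 40 N, if the wrist force passes 120 N, or if a joint passes its speed limit or range.

## Working session

There is one attempt and no reset: what is moved stays moved. The work goes in short steps, Python scripts to look and compute and a tool call to move; the robot and the scene stay as the last step left them, time stands still between calls to the robot, and variables do not carry over. Pictures are saved under pics/ and viewed, about 12 in all and at most 16, crops included, and the job is handed in when it is done.

Besides the shell and the picture viewer there is one more tool, called after "Request:" as name(argument=value, ...), one argument or row to a line, values as JSON. apply_moves: Moves the arm, as the interface text tells. Its arguments: {"type":"object","properties":{"deltas":{"type":"array","items":{"type":"object","properties":{"translation":{"type":"array","items":{"type":"number"}},"turn":{"type":"array","items":{"type":"number"}},"hand":{"type":"number"}}}},"newtons":{"type":"number"}},"required":["deltas"]}

```bash
mkdir -p pics; ls; python3 - <<'E'
from bench import readout,camera,calibration
import cv2,numpy as np
s=readout.read_state();print({k:np.round(v,3).tolist() for k,v in s.items()})
for n in("scene","side"):
    cv2.imwrite(f"pics/{n}0.png",camera(n)[:,:,::-1]);c=calibration(n);print(n,c)
E
```

```text
pics
{'time': 0.0, 'joint_positions': [1.265, 0.333, -0.065, 1.461, 0.022, 1.35, -0.088], 'joint_vel': [0.0, -0.001, 0.001, -0.002, 0.0, 0.001, 0.001], 'joint_torque': [-0.0, -62.326, 0.024, -38.989, -0.062, 0.04, 0.0], 'ee_pos': [0.174, -0.6, 0.236], 'eef_rot': [0.99, 0.141, -0.0, -0.001], 'ft_force': [0.051, 0.192, -0.278], 'torque': [0.012, 0.032, 0.008], 'width': 0.087}
scene {'fx': 522.7064513763346, 'fy': 522.7064513763346, 'cx': 277.66152295123686, 'cy': 206.48367167709347, 'D': array([-0.0816395,  0.       ,  0.       ,  0.       ,  0.       ]), 'extrinsics': array([[-0.89698589,  0.44181189,  0.01478411,  0.52667794],
       [ 0.34632819,  0.72312831, -0.59761378, -0.17718628],
       [-0.27472368, -0.53093098, -0.8016478 ,  1.55366048],
       [ 0.        ,  0.        ,  0.        ,  1.        ]])}
side {'fx': 400.4369503832349, 'fy': 400.4369503832349, 'cx': 275.1469089498494, 'cy': 208.36577086060765, 'D': array([-0.11289243,  0.        ,  0.        ,  0.        ,  0.        ]), 'extrinsics': array([[-0.92023473, -0.39133086, -0.00531138,  0.51750053],
       [-0.22086547,  0.5304846 , -0.81841587,  0.15801474],
       [ 0.32308899, -0.7519616 , -0.57460182,  0.71647241],
       [ 0.        ,  0.        ,  0.        ,  1.        ]])}
```

View pics/scene0.png

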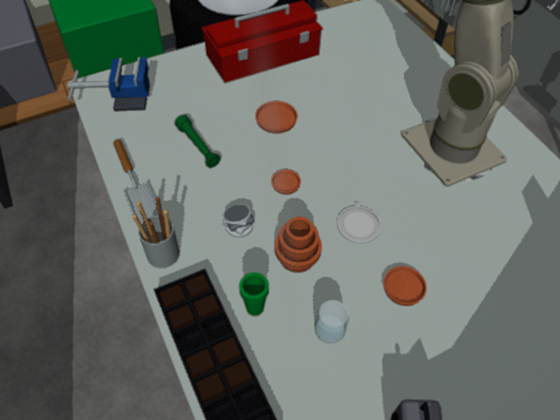

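View pics/side0.png

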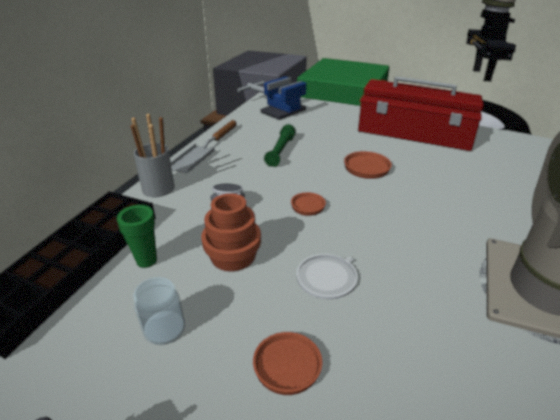

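The scene view shows the nest near (299,243), with saucers at (276,116), (286,181) and (404,285). The jar is at (332,322), the tin at (238,218), the lid at (359,223) and the spout at (197,140). The green decoy pot is at (254,293). In the side view the nest is at (231,235) and the saucers are at (367,164), (308,203) and (287,362).

```bash
cat > h.py <<'E'
import numpy as np,cv2
from bench import readout,camera,calibration
def ray(c,uv,z):
    "pixels (N,2) -> world points on plane z"
    K=np.array([[c['fx'],0,c['cx']],[0,c['fy'],c['cy']],[0,0,1]])
    n=cv2.undistortPoints(np.float64(uv).reshape(-1,1,2),K,c['D']).reshape(-1,2)
    E=c['extrinsics'];R=E[:3,:3];o=-R.T@E[:3,3]
    d=np.c_[n,np.ones(len(n))]@R
    return o+d*((z-o[2])/d[:,2])[:,None]
def circ(p):
    A=np.c_[2*p[:,:2],np.ones(len(p))];b=(p[:,:2]**2).sum(1)
    s=np.linalg.lstsq(A,b,rcond=None)[0];return s[:2],np.sqrt(s[2]+s[:2]@s[:2])
def orange(im):
    h=cv2.cvtColor(im,cv2.COLOR_RGB2HSV);return cv2.inRange(h,(3,110,70),(16,255,255))
def proj(c,P):
    K=np.array([[c['fx'],0,c['cx']],[0,c['fy'],c['cy']],[0,0,1]]);E=c['extrinsics']
    return cv2.projectPoints(np.float64(P).reshape(-1,1,3),cv2.Rodrigues(E[:3,:3])[0],E[:3,3],K,c['D'])[0].reshape(-1,2)
E
python3 - <<'E'
from h import *
for n in("scene","side"):
    im=cv2.imread(f"pics/{n}0.png")[:,:,::-1];c=calibration(n);m=orange(im)
    N,L,st,ce=cv2.connectedComponentsWithStats(m)
    print(n)
    for i in range(1,N):
        if st[i,4]<150: continue
        cs,_=cv2.findContours((L==i).astype(np.uint8),cv2.RETR_EXTERNAL,cv2.CHAIN_APPROX_NONE)
        hull=cv2.convexHull(max(cs,key=len))
        p=ray(c,max(cs,key=len)[:,0],.017);o,r=circ(p)
        print(st[i],ce[i].round(0),'centre',o.round(3),'diam',(2*r).round(3),'ext',np.ptp(p[:,:2],axis=0).round(3))
    for nm,uv,z in [('jar',[(332,306),(0,0)],.092),('tin',[(238,214),(0,0)],.06)]:
        if n=='scene':print(nm,ray(c,uv,z)[0].round(3))
E
```

```text
scene
[ 36  22  25  24 358] [48. 33.] centre [ 0.982 -1.079] diam 0.114 ext [0.069 0.133]
[   0   58   74   67 1750] [43. 96.] centre [ 1.078 -0.782] diam 0.242 ext [0.262 0.246]
[ 256  101   41   32 1015] [276. 116.] centre [ 0.43 -0.33] diam 0.129 ext [0.128 0.134]
[114 140  18  32 232] [122. 155.] centre [ 0.9   -0.379] diam 0.084 ext [0.021 0.131]
[272 170  28  24 541] [286. 181.] centre [ 0.52  -0.087] diam 0.08 ext [0.079 0.084]
[ 275  217   47   55 1763] [298. 245.] centre [0.584 0.108] diam 0.138 ext [0.128 0.152]
[ 384  266   42   40 1281] [404. 285.] centre [0.406 0.326] diam 0.102 ext [0.104 0.103]
jar [0.617 0.326 0.092]
tin [ 0.694 -0.012  0.06 ]
side
[345 152  46  26 924] [367. 164.] centre [ 0.427 -0.325] diam 0.135 ext [0.124 0.146]
[292 193  33  22 571] [308. 203.] centre [ 0.514 -0.082] diam 0.082 ext [0.078 0.088]
[ 202  194   58   76 2994] [229. 232.] centre [0.639 0.071] diam 0.197 ext [0.172 0.239]
[ 254  333   68   61 3275] [287. 363.] centre [0.403 0.328] diam 0.103 ext [0.102 0.106]
```

```bash
python3 - <<'E'
from h import *
c=calibration("scene");s=calibration("side")
print('toolbox',ray(c,[(322,50),(205,40),(217,76),(262,18)],.1).round(3).tolist(),ray(s,[(362,130),(478,142),(425,82)],.1).round(3).tolist())
print('tallrim',ray(c,[(300,229)],.132).round(3),ray(s,[(229,203)],.132).round(3))
print('panfoot/green',ray(c,[(254,283)],.116).round(3))
w=calibration("wrist");E=w['extrinsics'];print('wristcam pos',(-E[:3,:3].T@E[:3,3]).round(3),'axis',E[2,:3].round(3),w['fx'])
big=cv2.imread("pics/scene0.png")[185:335,210:410];cv2.imwrite("pics/crop.png",cv2.resize(big,None,fx=4,fy=4,interpolation=cv2.INTER_CUBIC))
E
```

```text
toolbox [[0.202, -0.464, 0.1], [0.522, -0.673, 0.1], [0.555, -0.487, 0.1], [0.3, -0.707, 0.1]] [[0.457, -0.353, 0.1], [0.156, -0.407, 0.1], [0.337, -0.878, 0.1]]
tallrim [[0.6   0.139 0.132]] [[0.596 0.135 0.132]]
panfoot/green [[0.751 0.213 0.116]]
wristcam pos [ 0.244 -0.579  0.384] axis [-0.254 -0.072 -0.964] 307.8830017940937
```

View pics/crop.png

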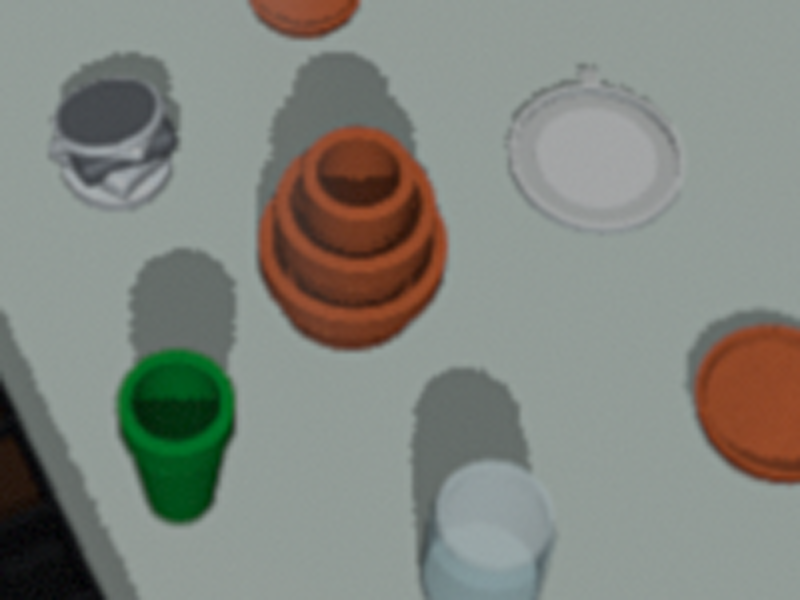

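The nest crop shows the tall pot rim at scene pixel (299,228), which gives a nest axis of about (0.598, 0.137). Both views agree to 4 mm. The next move goes up and over it, turning the jaws to lie along x.

Request:
apply_moves(
  deltas=[
    {"translation":[0,0,0.05],"turn":[0,0,0],"hand":0.087},
    {"translation":[0,0.01,0.045],"turn":[0,0,0],"hand":0.087},
    {"translation":[0.025,0.043,0],"turn":[0,0,0.145],"hand":0.087},
    {"translation":[0.025,0.043,0],"turn":[0,0,0.145],"hand":0.087},
    {"translation":[0.025,0.043,0],"turn":[0,0,0.145],"hand":0.087},
  ],
)

```text
time: 0.6
ee_pos: [0.2448, -0.4603, 0.3295]
eef_rot: [0.936, 0.352, -0.003, -0.003]
ft_force: [1.4, -0.6, 0.2]
width: 0.0868
```

Request:
apply_moves(
  deltas=[
    {"translation":[0.025,0.043,0],"turn":[0,0,0.145],"hand":0.087},
    {"translation":[0.025,0.043,0],"turn":[0,0,0.145],"hand":0.087},
    {"translation":[0.025,0.043,0],"turn":[0,0,0.145],"hand":0.087},
    {"translation":[0.025,0.043,0],"turn":[0,0,0.145],"hand":0.087},
    {"translation":[0.025,0.043,0],"turn":[0,0,0.145],"hand":0.087},
  ],
)

```text
time: 1.1
ee_pos: [0.3684, -0.2422, 0.3287]
eef_rot: [0.742, 0.671, -0.005, -0.002]
ft_force: [1.2, -0.8, 0.2]
width: 0.087
```

Request:
apply_moves(
  deltas=[
    {"translation":[0.025,0.043,0],"turn":[0,0,0.13],"hand":0.087},
    {"translation":[0.025,0.043,0],"turn":[0,0,0],"hand":0.087},
    {"translation":[0.025,0.043,0],"turn":[0,0,0],"hand":0.087},
    {"translation":[0.025,0.043,0],"turn":[0,0,0],"hand":0.087},
    {"translation":[0.025,0.043,0],"turn":[0,0,0],"hand":0.087},
  ],
)

```text
time: 1.6
ee_pos: [0.4913, -0.0246, 0.3286]
eef_rot: [0.693, 0.721, -0.006, -0.0]
ft_force: [2.0, -1.4, -0.1]
width: 0.0874
```

Request:
apply_moves(
  deltas=[
    {"translation":[0.027,0.041,0],"turn":[0,0,-0.04],"hand":0.087},
    {"translation":[0.027,0.041,0],"turn":[0,0,0],"hand":0.087},
    {"translation":[0.027,0.04,0],"turn":[0,0,0],"hand":0.087},
    {"translation":[0.027,0.038,0],"turn":[0,0,0],"hand":0.087},
    {"translation":[0,0,0],"turn":[0,0,0],"hand":0.087},
  ],
)

```text
time: 2.1
ee_pos: [0.6015, 0.1467, 0.3253]
eef_rot: [0.706, 0.708, -0.006, -0.003]
ft_force: [-1.0, 0.6, -0.5]
width: 0.0872
```

```bash
python3 - <<'E'
from h import *
s=readout.read_state();c=calibration("wrist");im=camera("wrist");np.savez("w1.npz",**c)
print(s['ee_pos'],s['eef_rot'],s['joint_positions'])
cv2.imwrite("pics/w1.png",im[:,:,::-1])
E
```

```text
[0.60152115 0.14670234 0.32531388] [ 0.70639173  0.70778669 -0.00643695 -0.00269901] [ 0.28073163  0.41338078 -0.83543049  1.28214568  0.30081231  1.58699632
 -0.5080983 ]
```

View pics/w1.png

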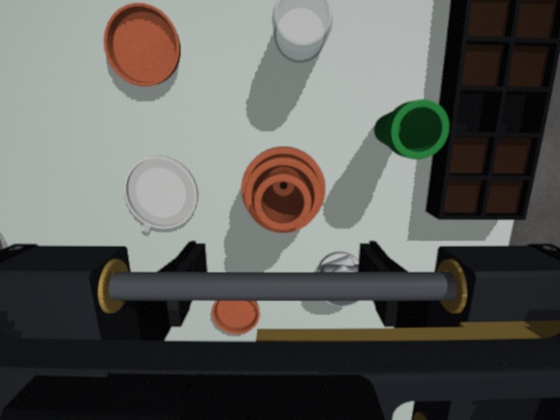

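The wrist view shows the nest, with the tall pot's rim centred near (282,202), the lid at (162,192), the jar at (301,25) and the decoy at (418,128).

```bash
python3 - <<'E'
from h import *
c=dict(np.load("w1.npz"));c={k:(v if v.ndim else float(v)) for k,v in c.items()}
print(ray(c,[(282.5,202),(253,202),(312,202),(282.5,172),(282.5,231)],.132).round(4))
print(ray(c,[(283.5,190),(242,190),(325,190)],.06).round(4))
print('lid',ray(c,[(162,192)],.005).round(3))
E
```

```text
[[0.5995 0.1363 0.132 ]
 [0.5658 0.1362 0.132 ]
 [0.6331 0.1365 0.132 ]
 [0.5995 0.1706 0.132 ]
 [0.5996 0.1014 0.132 ]]
[[0.6001 0.1355 0.06  ]
 [0.5433 0.1353 0.06  ]
 [0.6567 0.1357 0.06  ]]
lid [[0.409 0.12  0.005]]
```

Request:
apply_moves(
  deltas=[
    {"translation":[-0.002,-0.0105,-0.04],"turn":[0,0,0],"hand":0.087},
    {"translation":[0,0,-0.045],"turn":[0,0,0],"hand":0.087},
    {"translation":[0,0,-0.04],"turn":[0,0,0],"hand":0.087},
    {"translation":[0,0,-0.03],"turn":[0,0,0],"hand":0.087},
    {"translation":[0,0,0],"turn":[0,0,0],"hand":0.087},
  ],
)

```text
time: 2.65
ee_pos: [0.5978, 0.1273, 0.1672]
eef_rot: [0.709, 0.705, -0.007, -0.0]
ft_force: [-0.6, -0.7, -1.1]
width: 0.0873
```

Request:
apply_moves(
  deltas=[
    {"translation":[0.001,0.008,-0.025],"turn":[0,0,0],"hand":0.087},
    {"translation":[0,0,-0.01],"turn":[0,0,0],"hand":0.087},
    {"translation":[0,0,0],"turn":[0,0,0],"hand":0.087},
  ],
)

```text
time: 2.95
ee_pos: [0.6004, 0.132, 0.1359]
eef_rot: [0.711, 0.704, -0.006, 0.002]
ft_force: [0.6, -0.6, -0.2]
width: 0.0874
```

Request:
apply_moves(
  deltas=[
    {"translation":[0,0.004,-0.012],"turn":[0,0,0],"hand":0.087},
    {"translation":[0,0,-0.002],"turn":[0,0,0],"hand":0.087},
    {"translation":[0,0,0],"turn":[0,0,0],"hand":0.062},
    {"translation":[0,0,0],"turn":[0,0,0],"hand":0.055},
    {"translation":[0,0,0],"turn":[0,0,0],"hand":0.05},
  ],
  newtons=20,
)

```text
time: 3.45
ee_pos: [0.6027, 0.1358, 0.1261]
eef_rot: [0.711, 0.703, -0.003, 0.004]
ft_force: [-1.5, 0.4, 0.5]
width: 0.0706
```

Request:
apply_moves(
  deltas=[
    {"translation":[0,0,0],"turn":[0,0,0],"hand":0.05},
    {"translation":[0,0,0],"turn":[0,0,0],"hand":0.05},
  ],
)

```text
time: 3.65
ee_pos: [0.6027, 0.1357, 0.1263]
eef_rot: [0.711, 0.703, -0.003, 0.004]
ft_force: [0.5, 0.0, -2.0]
width: 0.0666
```

Request:
apply_moves(
  deltas=[
    {"translation":[0,0,0],"turn":[0,0,0],"hand":0.05},
    {"translation":[0,0,0],"turn":[0,0,0],"hand":0.05},
    {"translation":[0,0,0.01],"turn":[0,0,0],"hand":0.05},
    {"translation":[0,0,0.02],"turn":[0,0,0],"hand":0.05},
    {"translation":[0,0,0.03],"turn":[0,0,0],"hand":0.05},
  ],
  newtons=25,
)

```text
time: 4.15
ee_pos: [0.6001, 0.1346, 0.1844]
eef_rot: [0.711, 0.703, -0.007, 0.002]
ft_force: [0.5, 0.4, -2.3]
width: 0.0662
```

Request:
apply_moves(
  deltas=[
    {"translation":[0,0,0.035],"turn":[0,0,0],"hand":0.05},
    {"translation":[0,0,0.035],"turn":[0,0,0],"hand":0.05},
    {"translation":[0,0,0.02],"turn":[0,0,0],"hand":0.05},
    {"translation":[-0.01,-0.027,0],"turn":[0,0,0],"hand":0.05},
    {"translation":[-0.012,-0.032,0],"turn":[0,0,0],"hand":0.05},
  ],
)

```text
time: 4.65
ee_pos: [0.5775, 0.081, 0.2856]
eef_rot: [0.708, 0.707, -0.003, 0.002]
ft_force: [0.8, 0.0, -3.2]
width: 0.0662
```

Request:
apply_moves(
  deltas=[
    {"translation":[-0.014,-0.036,0],"turn":[0,0,0],"hand":0.05},
    {"translation":[-0.014,-0.036,0],"turn":[0,0,0],"hand":0.05},
    {"translation":[-0.014,-0.036,0],"turn":[0,0,0],"hand":0.05},
    {"translation":[-0.01,-0.027,0],"turn":[0,0,0],"hand":0.05},
    {"translation":[0,0,0],"turn":[0,0,0],"hand":0.05},
  ],
)

```text
time: 5.15
ee_pos: [0.5212, -0.062, 0.2892]
eef_rot: [0.709, 0.705, -0.003, 0.004]
ft_force: [1.4, 0.2, -3.4]
width: 0.0668
```

```bash
python3 - <<'E'
from h import *
c=calibration("wrist");s=readout.read_state();im=camera("wrist");b=camera("side")
print(s['ee_pos'],s['eef_rot'],s['width'])
cv2.imwrite("pics/c2.png",np.hstack([cv2.resize(x,(400,300)) for x in (im,b)])[:,:,::-1])
E
```

```text
[ 0.52121567 -0.06198699  0.28923173] [ 0.70877395  0.70542021 -0.00294396  0.00362591] 0.0668369516120901
```

View pics/c2.png

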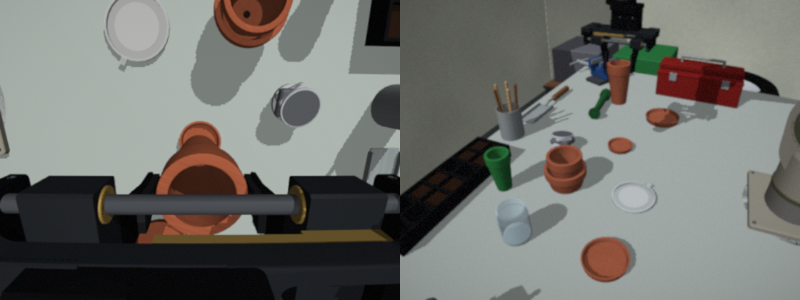

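The tall pot is held upright (left panel, around (200,190)). The standard pot stayed in the pan (side panel at (565,165)). Now lowering onto the small saucer.

Request:
apply_moves(
  deltas=[
    {"translation":[-0.004,-0.022,-0.02],"turn":[0,0,0],"hand":0.05},
    {"translation":[0,0,-0.035],"turn":[0,0,0],"hand":0.05},
    {"translation":[0,0,-0.035],"turn":[0,0,0],"hand":0.05},
    {"translation":[0,0,-0.03],"turn":[0,0,0],"hand":0.05},
    {"translation":[0,0,0],"turn":[0,0,0],"hand":0.05},
  ],
)

```text
time: 5.75
ee_pos: [0.5207, -0.0713, 0.1686]
eef_rot: [0.703, 0.711, 0.001, 0.004]
ft_force: [-1.3, 0.8, -1.9]
width: 0.0665
```

Request:
apply_moves(
  deltas=[
    {"translation":[-0.003,-0.013,-0.015],"turn":[0,0,0],"hand":0.05},
    {"translation":[0,0,-0.02],"turn":[0,0,0],"hand":0.05},
    {"translation":[0,0,0],"turn":[0,0,0],"hand":0.05},
    {"translation":[0,0,0],"turn":[0,0,0],"hand":0.05},
  ],
)

```text
time: 6.15
ee_pos: [0.5217, -0.079, 0.1389]
eef_rot: [0.7, 0.714, 0.003, 0.006]
ft_force: [0.6, -0.2, -1.9]
width: 0.0662
```

Request:
apply_moves(
  deltas=[
    {"translation":[-0.005,-0.007,-0.008],"turn":[0,0.013,0],"hand":0.05},
    {"translation":[-0.001,-0.001,-0.006],"turn":[0,0,0],"hand":0.05},
    {"translation":[0,0,-0.002],"turn":[0,0,0],"hand":0.05},
    {"translation":[0,0,0],"turn":[0,0,0],"hand":0.05},
  ],
)

```text
time: 6.55
ee_pos: [0.5173, -0.087, 0.1255]
eef_rot: [0.699, 0.715, -0.0, 0.003]
ft_force: [0.4, 0.2, -2.6]
width: 0.0665
```

Request:
apply_moves(
  deltas=[
    {"translation":[0,0.001,-0.005],"turn":[0,0,0],"hand":0.05},
    {"translation":[0,0,-0.003],"turn":[0,0,0],"hand":0.05},
    {"translation":[0,0,0],"turn":[0,0,0],"hand":0.05},
  ],
)

```text
time: 6.85
ee_pos: [0.5175, -0.0859, 0.1171]
eef_rot: [0.699, 0.715, -0.0, 0.003]
ft_force: [0.1, -0.4, -2.1]
width: 0.0662
```

Request:
apply_moves(
  deltas=[
    {"translation":[0,0,-0.0025],"turn":[0,0,0],"hand":0.05},
    {"translation":[0,0,0],"turn":[0,0,0],"hand":0.05},
  ],
)

```text
time: 7.05
ee_pos: [0.5183, -0.0857, 0.1162]
eef_rot: [0.699, 0.715, 0.0, 0.004]
ft_force: [0.3, 0.6, -3.2]
width: 0.066
```

Request:
apply_moves(
  deltas=[
    {"translation":[0,0,-0.003],"turn":[0,0,0],"hand":0.05},
    {"translation":[0,0,-0.002],"turn":[0,0,0],"hand":0.05},
  ],
)

```text
time: 7.25
ee_pos: [0.5198, -0.0857, 0.1156]
eef_rot: [0.699, 0.715, -0.0, 0.005]
ft_force: [-11.8, -0.1, 26.5]
width: 0.0669
```

Request:
apply_moves(
  deltas=[
    {"translation":[-0.001,0,0.0015],"turn":[0,0,0],"hand":0.05},
    {"translation":[0,0,0],"turn":[0,0,0],"hand":0.05},
  ],
)

```text
time: 7.45
ee_pos: [0.5192, -0.0856, 0.1178]
eef_rot: [0.699, 0.715, 0.0, 0.006]
ft_force: [0.2, 0.5, -3.0]
width: 0.0662
```

Request:
apply_moves(
  deltas=[
    {"translation":[-0.001,0,-0.002],"turn":[0,0.008,0],"hand":0.05},
    {"translation":[0,0,0],"turn":[0,0,0],"hand":0.05},
  ],
)

```text
time: 7.65
ee_pos: [0.5186, -0.0857, 0.1159]
eef_rot: [0.699, 0.715, -0.003, 0.003]
ft_force: [-1.7, 0.5, 4.3]
width: 0.0665
```

Light contact. Releasing.

Request:
apply_moves(
  deltas=[
    {"translation":[0,0,0],"turn":[0,0,0],"hand":0.072},
    {"translation":[0,0,0],"turn":[0,0,0],"hand":0.085},
    {"translation":[0,0,0],"turn":[0,0,0],"hand":0.086},
    {"translation":[0,0,0],"turn":[0,0,0],"hand":0.086},
  ],
)

```text
time: 8.05
ee_pos: [0.5185, -0.0857, 0.1151]
eef_rot: [0.699, 0.715, -0.003, 0.003]
ft_force: [0.1, -0.6, -0.2]
width: 0.0839
```

Request:
apply_moves(
  deltas=[
    {"translation":[0,0,0.02],"turn":[0,0,0],"hand":0.086},
    {"translation":[0,0,0.03],"turn":[0,0,0],"hand":0.086},
    {"translation":[0,0,0.045],"turn":[0,0,0],"hand":0.086},
    {"translation":[0,0.01,0.04],"turn":[0,0,0],"hand":0.086},
    {"translation":[0.005,0.04,0],"turn":[0,0,0],"hand":0.05},
  ],
)

```text
time: 8.55
ee_pos: [0.5212, -0.0398, 0.2529]
eef_rot: [0.702, 0.712, -0.004, 0.001]
ft_force: [1.0, 0.7, -1.6]
width: 0.0825
```

Request:
apply_moves(
  deltas=[
    {"translation":[0.005,0.045,0],"turn":[0,0,0],"hand":0.04},
    {"translation":[0.006,0.045,0],"turn":[0,0,0],"hand":0.04},
    {"translation":[0.006,0.04,0],"turn":[0,0,0],"hand":0.04},
    {"translation":[0.006,0.03,0],"turn":[0,0,0],"hand":0.04},
    {"translation":[0,0,0],"turn":[0,0,0],"hand":0.04},
  ],
)

```text
time: 9.05
ee_pos: [0.5444, 0.1306, 0.2554]
eef_rot: [0.702, 0.712, -0.002, 0.002]
ft_force: [0.0, 0.3, 0.6]
width: 0.0462
```

```bash
python3 - <<'E'
from h import *
s=readout.read_state();c=calibration("wrist");im=camera("wrist");np.savez("w2.npz",**c)
print(s['ee_pos'],s['eef_rot'])
b=camera("side");cv2.imwrite("pics/side2.png",b[:,:,::-1])
cv2.imwrite("pics/w2.png",np.hstack([cv2.resize(im,(480,360)),cv2.resize(b[120:330,180:420],(320,280)).copy() if 0 else cv2.copyMakeBorder(cv2.resize(b[100:280,200:400],(320,288)),0,72,0,0,0)])[:,:,::-1])
E
```

```text
[0.54437304 0.1305731  0.25544399] [ 0.70169767  0.71246873 -0.00178139  0.00234803]
```

View pics/w2.png

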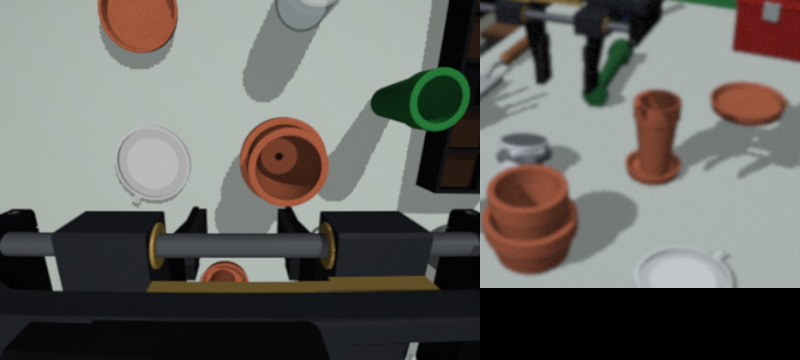

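The tall pot stands upright on the small saucer (right panel at (655,140)). In the wrist panel the standard pot's rim is centred near (288,167) and its drain hole is at (279,156), both at 480-wide scale.

```bash
python3 - <<'E'
from h import *
c=dict(np.load("w2.npz"));c={k:(v if v.ndim else float(v)) for k,v in c.items()}
k=560/480
print(ray(c,np.array([(288,167),(248,167),(328,167),(288,206)])*k,.100).round(4))
print('hole',ray(c,np.array([(279,156)])*k,.016).round(4))
print('pan', ray(c,np.array([(240.5,160),(328,160)])*k,.06).round(4))
E
```

```text
[[0.5988 0.1377 0.1   ]
 [0.5517 0.137  0.1   ]
 [0.6461 0.1384 0.1   ]
 [0.6018 0.0888 0.1   ]]
hole [[0.5998 0.1358 0.016 ]]
pan [[0.5427 0.1374 0.06  ]
 [0.6587 0.1392 0.06  ]]
```

Request:
apply_moves(
  deltas=[
    {"translation":[0.011,0.006,-0.025],"turn":[0,0,-0.01],"hand":0.04},
    {"translation":[0,0,-0.035],"turn":[0,0,0],"hand":0.04},
    {"translation":[0,0,-0.035],"turn":[0,0,0],"hand":0.04},
    {"translation":[0,0,-0.02],"turn":[0,0,0],"hand":0.04},
    {"translation":[0,0,0],"turn":[0,0,0],"hand":0.04},
  ],
)

```text
time: 9.65
ee_pos: [0.5576, 0.1235, 0.1368]
eef_rot: [0.711, 0.703, -0.003, 0.005]
ft_force: [-0.7, -0.1, -0.2]
width: 0.04
```

Request:
apply_moves(
  deltas=[
    {"translation":[-0.002,0.014,-0.006],"turn":[0.011,0.003,-0.01],"hand":0.04},
    {"translation":[0,0,-0.01],"turn":[0,0,0],"hand":0.04},
    {"translation":[0,0,0],"turn":[0,0,0],"hand":0.04},
  ],
)

```text
time: 9.95
ee_pos: [0.5568, 0.1365, 0.1219]
eef_rot: [0.716, 0.698, 0.0, 0.001]
ft_force: [-0.8, -0.2, -0.4]
width: 0.0399
```

Request:
apply_moves(
  deltas=[
    {"translation":[-0.001,0,-0.015],"turn":[0,0,0.015],"hand":0.04},
    {"translation":[0,0,-0.012],"turn":[0,0,0],"hand":0.04},
    {"translation":[0,0,0],"turn":[0,0,0],"hand":0.04},
  ],
)

```text
time: 10.25
ee_pos: [0.5566, 0.1367, 0.0942]
eef_rot: [0.71, 0.704, 0.001, 0.002]
ft_force: [-0.8, -0.8, -0.0]
width: 0.0396
```

Request:
apply_moves(
  deltas=[
    {"translation":[-0.001,0,-0.002],"turn":[0,0,0],"hand":0.02},
    {"translation":[0,0,0],"turn":[0,0,0],"hand":0.01},
    {"translation":[0,0,0],"turn":[0,0,0],"hand":0.004},
    {"translation":[0,0,0],"turn":[0,0,0],"hand":0.002},
    {"translation":[0,0,0],"turn":[0,0,0],"hand":0.002},
  ],
  newtons=20,
)

```text
time: 10.75
ee_pos: [0.5559, 0.1368, 0.0927]
eef_rot: [0.71, 0.704, 0.002, 0.002]
ft_force: [0.4, 0.3, -1.2]
width: 0.009
```

Request:
apply_moves(
  deltas=[
    {"translation":[0,0,0],"turn":[0,0,0],"hand":0.0},
    {"translation":[0,0,0],"turn":[0,0,0],"hand":0.0},
    {"translation":[0,0,0.006],"turn":[0,0,0],"hand":0.0},
    {"translation":[0,0,0.006],"turn":[0,0,0],"hand":0.0},
    {"translation":[0,0,0],"turn":[0,0,0],"hand":0.0},
  ],
  newtons=45,
)

```text
time: 11.25
ee_pos: [0.5553, 0.1366, 0.1052]
eef_rot: [0.71, 0.704, 0.001, 0.001]
ft_force: [-1.0, -0.5, -2.8]
width: 0.0086
```

Request:
apply_moves(
  deltas=[
    {"translation":[0,0,0.015],"turn":[0,0,0],"hand":0.0},
    {"translation":[0,0,0.025],"turn":[0,0,0],"hand":0.0},
    {"translation":[0,0,0.03],"turn":[0,0,0],"hand":0.0},
    {"translation":[0,0,0.02],"turn":[0,0,0],"hand":0.0},
    {"translation":[-0.01,0.01,0],"turn":[0,0,0],"hand":0.0},
  ],
)

```text
time: 11.75
ee_pos: [0.5449, 0.1456, 0.2016]
eef_rot: [0.711, 0.703, 0.001, 0.001]
ft_force: [0.5, -0.3, -3.4]
width: 0.0088
```

Request:
apply_moves(
  deltas=[
    {"translation":[-0.02,0.02,0],"turn":[0,0,0],"hand":0.0},
    {"translation":[-0.025,0.025,0],"turn":[0,0,0],"hand":0.0},
    {"translation":[-0.025,0.025,0],"turn":[0,0,0],"hand":0.0},
    {"translation":[-0.025,0.025,0],"turn":[0,0,0],"hand":0.0},
    {"translation":[-0.025,0.025,0],"turn":[0,0,0],"hand":0.0},
  ],
)

```text
time: 12.25
ee_pos: [0.4173, 0.2692, 0.1996]
eef_rot: [0.712, 0.702, 0.0, 0.001]
ft_force: [0.6, 1.3, -2.3]
width: 0.0086
```

Request:
apply_moves(
  deltas=[
    {"translation":[-0.025,0.025,0],"turn":[0,0,0],"hand":0.0},
    {"translation":[-0.02,0.02,0],"turn":[0,0,0],"hand":0.0},
    {"translation":[-0.01,0.01,0],"turn":[0,0,0],"hand":0.0},
    {"translation":[0,0,0],"turn":[0,0,0],"hand":0.0},
  ],
)

```text
time: 12.65
ee_pos: [0.3498, 0.3308, 0.1973]
eef_rot: [0.708, 0.706, -0.001, 0.002]
ft_force: [-0.6, 0.3, -3.0]
width: 0.0088
```

```bash
python3 - <<'E'
from h import *
s=readout.read_state();c=calibration("wrist");im=camera("wrist");np.savez("w3.npz",**c)
print(s['ee_pos'],s['eef_rot'],s['width'],s['ft_force'],s['joint_positions'])
b=camera("scene");cv2.imwrite("pics/w3.png",np.hstack([cv2.resize(x,(400,300)) for x in (im,b)])[:,:,::-1])
E
```

```text
[0.34977087 0.33080411 0.19729015] [ 0.70819176  0.70601695 -0.00123045  0.00172408] 0.008803476492218722 [-0.57837345  0.29118266 -2.98629169] [ 0.1520318   0.15728597 -1.06936536  1.83689973  0.14929048  1.23501163
 -0.96508154]
```

View pics/w3.png

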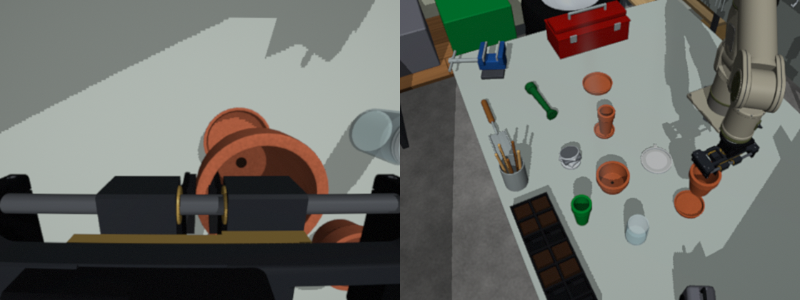

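The standard pot is held at its near rim and looks upright above and beside the middle saucer. The pan is left empty on the bench.

Request:
apply_moves(
  deltas=[
    {"translation":[0.01,-0.003,-0.01],"turn":[0,0,0],"hand":0.0},
    {"translation":[0,0,-0.02],"turn":[0,0,0],"hand":0.0},
    {"translation":[0,0,-0.02],"turn":[0,0,0],"hand":0.0},
    {"translation":[0,0,-0.015],"turn":[0,0,0],"hand":0.0},
    {"translation":[0,0,0],"turn":[0,0,0],"hand":0.0},
  ],
)

```text
time: 13.25
ee_pos: [0.3684, 0.3199, 0.1264]
eef_rot: [0.713, 0.701, -0.002, 0.003]
ft_force: [-0.2, 0.8, -2.4]
width: 0.0088
```

Request:
apply_moves(
  deltas=[
    {"translation":[-0.008,0.0075,-0.01],"turn":[0.007,0,0],"hand":0.0},
    {"translation":[0,0,-0.01],"turn":[0,0,0],"hand":0.0},
    {"translation":[0,0,0],"turn":[0,0,0],"hand":0.0},
  ],
)

```text
time: 13.55
ee_pos: [0.3608, 0.3277, 0.1052]
eef_rot: [0.714, 0.701, 0.001, -0.0]
ft_force: [-0.0, -0.7, -2.6]
width: 0.0087
```

Request:
apply_moves(
  deltas=[
    {"translation":[0,0,-0.007],"turn":[0,0,0],"hand":0.0},
    {"translation":[0,0,-0.004],"turn":[0,0,0],"hand":0.0},
    {"translation":[0,0,0],"turn":[0,0,0],"hand":0.0},
  ],
)

```text
time: 13.85
ee_pos: [0.3612, 0.3283, 0.094]
eef_rot: [0.713, 0.701, 0.001, 0.0]
ft_force: [0.5, -0.1, -2.0]
width: 0.0087
```

Request:
apply_moves(
  deltas=[
    {"translation":[0,0,-0.0015],"turn":[0,0,0],"hand":0.0},
    {"translation":[0,0,0],"turn":[0,0,0],"hand":0.0},
  ],
)

```text
time: 14.05
ee_pos: [0.3614, 0.3284, 0.0927]
eef_rot: [0.713, 0.701, 0.002, 0.0]
ft_force: [-0.1, 0.2, -2.3]
width: 0.0089
```

Request:
apply_moves(
  deltas=[
    {"translation":[0,0,-0.0015],"turn":[0,0,0],"hand":0.0},
    {"translation":[0,0,0],"turn":[0,0,0],"hand":0.0},
  ],
)

```text
time: 14.25
ee_pos: [0.3617, 0.3286, 0.0914]
eef_rot: [0.713, 0.701, 0.002, 0.0]
ft_force: [0.4, 0.9, -2.8]
width: 0.0088
```

Request:
apply_moves(
  deltas=[
    {"translation":[0,0,-0.001],"turn":[0,0,0],"hand":0.0},
    {"translation":[0,0,0],"turn":[0,0,0],"hand":0.0},
  ],
)

```text
time: 14.45
ee_pos: [0.3619, 0.3289, 0.0907]
eef_rot: [0.713, 0.701, 0.002, 0.0]
ft_force: [-0.6, -0.6, -1.7]
width: 0.0086
```

Request:
apply_moves(
  deltas=[
    {"translation":[0,0,-0.0013],"turn":[0,0,0],"hand":0.0},
    {"translation":[0,0,0],"turn":[0,0,0],"hand":0.0},
  ],
)

```text
time: 14.65
ee_pos: [0.3618, 0.3295, 0.0908]
eef_rot: [0.713, 0.701, 0.003, 0.001]
ft_force: [-0.5, 0.4, -2.9]
width: 0.0088
```

Request:
apply_moves(
  deltas=[
    {"translation":[0,-0.001,-0.002],"turn":[0,0,0],"hand":0.0},
    {"translation":[0,0,0],"turn":[0,0,0],"hand":0.0},
  ],
)

```text
time: 14.85
ee_pos: [0.3618, 0.3301, 0.0908]
eef_rot: [0.713, 0.701, 0.004, 0.001]
ft_force: [-0.1, -0.4, -3.1]
width: 0.0087
```

```bash
python3 - <<'E'
from h import *
s=readout.read_state();print({k:np.round(s[k],4).tolist() for k in s})
b=camera("side");cv2.imwrite("pics/s4.png",cv2.resize(b[240:420,200:400],None,fx=3,fy=3)[:,:,::-1])
E
```

```text
{'time': 14.85, 'joint_positions': [0.0575, 0.3266, -0.9976, 1.9427, 0.3216, 1.0334, -1.0989], 'joint_vel': [-0.0032, -0.0053, -0.004, -0.0072, -0.0095, 0.0045, 0.0005], 'joint_torque': [-0.2041, -41.0102, -10.3393, -34.4705, -0.0507, 0.0294, -0.0072], 'ee_pos': [0.3618, 0.3301, 0.0908], 'eef_rot': [0.7131, 0.7011, 0.0036, 0.0005], 'ft_force': [-0.1121, -0.4282, -3.0909], 'torque': [0.0185, 0.0922, 0.0022], 'width': 0.0087}
```

View pics/s4.png

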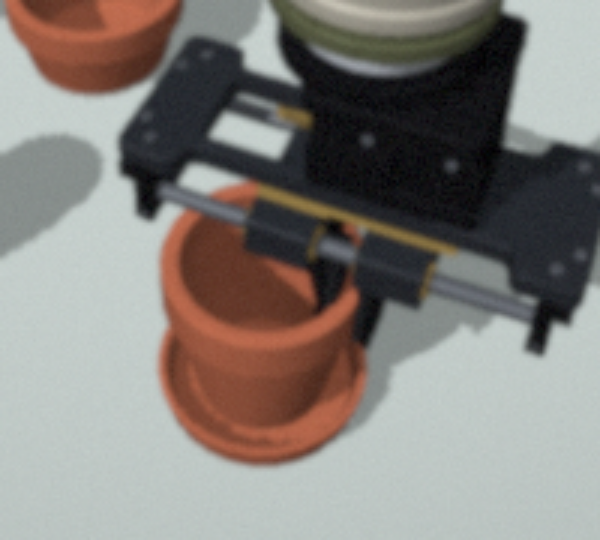

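The pot is over the middle saucer, roughly centred. It is upright and within about a millimetre of the floor.

Request:
apply_moves(
  deltas=[
    {"translation":[0,-0.003,-0.003],"turn":[-0.004,0.006,0],"hand":0.0},
    {"translation":[0,0,0],"turn":[0,0,0],"hand":0.0},
  ],
)

```text
time: 15.1
ee_pos: [0.3619, 0.3309, 0.0909]
eef_rot: [0.712, 0.702, 0.003, -0.001]
ft_force: [0.5, 0.2, -3.9]
width: 0.009
```

Request:
apply_moves(
  deltas=[
    {"translation":[0,-0.003,-0.003],"turn":[0,0,0],"hand":0.0},
    {"translation":[0,-0.003,-0.003],"turn":[0,0,0],"hand":0.0},
  ],
)

```text
time: 15.3
ee_pos: [0.3619, 0.3309, 0.0901]
eef_rot: [0.711, 0.703, 0.007, -0.003]
ft_force: [-15.0, -3.9, 47.9]
width: 0.0088
```

Request:
apply_moves(
  deltas=[
    {"translation":[0,0,0.001],"turn":[-0.014,0,0],"hand":0.0},
    {"translation":[0,0,0],"turn":[0,0,0],"hand":0.0},
  ],
)

```text
time: 15.5
ee_pos: [0.3621, 0.3314, 0.0917]
eef_rot: [0.711, 0.703, 0.002, 0.003]
ft_force: [-0.6, 0.2, -2.7]
width: 0.0087
```

Request:
apply_moves(
  deltas=[
    {"translation":[0,-0.003,-0.002],"turn":[0,0,0],"hand":0.0},
    {"translation":[0,0,0],"turn":[0,0,0],"hand":0.0},
  ],
)

```text
time: 15.7
ee_pos: [0.362, 0.3297, 0.0905]
eef_rot: [0.711, 0.703, 0.003, 0.002]
ft_force: [-2.6, -1.4, 5.5]
width: 0.009
```

Light contact. Releasing with both fingers clear, then rising straight up.

Request:
apply_moves(
  deltas=[
    {"translation":[0,0,0],"turn":[0,0,0],"hand":0.014},
    {"translation":[0,0,0],"turn":[0,0,0],"hand":0.025},
    {"translation":[0,0,0],"turn":[0,0,0],"hand":0.035},
    {"translation":[0,0,0],"turn":[0,0,0],"hand":0.035},
  ],
)

```text
time: 16.1
ee_pos: [0.3626, 0.328, 0.0891]
eef_rot: [0.712, 0.703, 0.003, 0.002]
ft_force: [-0.1, -0.1, 0.2]
width: 0.0295
```

Request:
apply_moves(
  deltas=[
    {"translation":[0,0,0.02],"turn":[0,0,0],"hand":0.035},
    {"translation":[0,0,0.04],"turn":[0,0,0],"hand":0.035},
    {"translation":[0,0,0.045],"turn":[0,0,0],"hand":0.04},
    {"translation":[0.02,-0.02,0.02],"turn":[0,0,0],"hand":0.04},
    {"translation":[0.03,-0.03,0],"turn":[0,0,0],"hand":0.04},
  ],
)

```text
time: 16.6
ee_pos: [0.4085, 0.2795, 0.2174]
eef_rot: [0.708, 0.706, 0.002, 0.001]
ft_force: [0.2, 0.8, -0.4]
width: 0.0399
```

Request:
apply_moves(
  deltas=[
    {"translation":[0.03,-0.034,0],"turn":[0,0,0],"hand":0.04},
    {"translation":[0.03,-0.034,0],"turn":[0,0,0],"hand":0.04},
    {"translation":[0.03,-0.034,0],"turn":[0,0,0],"hand":0.04},
    {"translation":[0.025,-0.025,0],"turn":[0,0,0],"hand":0.04},
    {"translation":[0,0,0],"turn":[0,0,0],"hand":0.04},
  ],
)

```text
time: 17.1
ee_pos: [0.5309, 0.1409, 0.2177]
eef_rot: [0.71, 0.704, 0.002, 0.003]
ft_force: [0.2, -1.5, -0.3]
width: 0.0403
```

```bash
python3 - <<'E'
from h import *
s=readout.read_state();c=calibration("wrist");im=camera("wrist");np.savez("w5.npz",**c)
print(s['ee_pos'],s['eef_rot'])
b=camera("side");cv2.imwrite("pics/w5.png",np.hstack([cv2.resize(im,(480,360)),cv2.resize(b[150:420,180:420],(320,360))])[:,:,::-1])
E
```

```text
[0.53093442 0.14087752 0.21771136] [0.71031875 0.70387062 0.00230571 0.00284621]
```

View pics/w5.png

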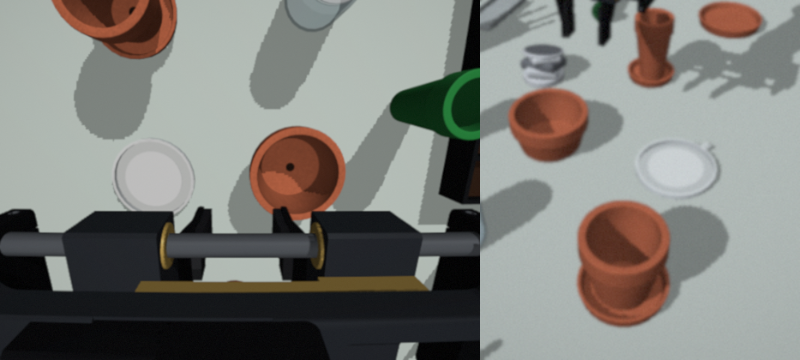

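The standard pot stands upright in the middle saucer (right panel at (624,260)). The pan's rim is centred near (298,173) in the wrist panel, with its hole at (290,167).

```bash
python3 - <<'E'
from h import *
c=dict(np.load("w5.npz"));c={k:(v if v.ndim else float(v)) for k,v in c.items()}
k=560/480
print(ray(c,np.array([(298,173),(250,173),(346,173),(298,127),(298,219)])*k,.06).round(4))
print('hole',ray(c,np.array([(290,167)])*k,.008).round(4))
E
```

```text
[[0.5993 0.1394 0.06  ]
 [0.5419 0.14   0.06  ]
 [0.6573 0.1388 0.06  ]
 [0.5968 0.1935 0.06  ]
 [0.6021 0.08   0.06  ]]
hole [[0.5994 0.1354 0.008 ]]
```

Request:
apply_moves(
  deltas=[
    {"translation":[0.014,-0.003,-0.025],"turn":[0,0.007,0],"hand":0.04},
    {"translation":[0,0,-0.035],"turn":[0,0,0],"hand":0.04},
    {"translation":[0,0,-0.03],"turn":[0,0,0],"hand":0.04},
    {"translation":[0,0,-0.01],"turn":[0,0,0],"hand":0.04},
    {"translation":[0,0,0],"turn":[0,0,0],"hand":0.04},
  ],
)

```text
time: 17.7
ee_pos: [0.5391, 0.1497, 0.1172]
eef_rot: [0.705, 0.709, 0.002, -0.0]
ft_force: [-0.1, 0.1, 0.4]
width: 0.0401
```

Request:
apply_moves(
  deltas=[
    {"translation":[0.007,-0.0125,-0.012],"turn":[0,0,0],"hand":0.04},
    {"translation":[0,0,-0.014],"turn":[0,0,0],"hand":0.04},
    {"translation":[0,0,0],"turn":[0,0,0],"hand":0.04},
  ],
)

```text
time: 18.0
ee_pos: [0.5477, 0.1374, 0.0924]
eef_rot: [0.704, 0.71, 0.003, 0.001]
ft_force: [-1.1, 0.6, -0.1]
width: 0.04
```

Request:
apply_moves(
  deltas=[
    {"translation":[-0.0015,0,-0.018],"turn":[0,0,0],"hand":0.04},
    {"translation":[0,0,-0.016],"turn":[0,0,0],"hand":0.04},
    {"translation":[0,0,0],"turn":[0,0,0],"hand":0.04},
  ],
)

```text
time: 18.3
ee_pos: [0.5475, 0.1372, 0.0585]
eef_rot: [0.705, 0.709, 0.004, 0.002]
ft_force: [-0.9, -0.5, -1.0]
width: 0.0398
```

Request:
apply_moves(
  deltas=[
    {"translation":[-0.002,0,-0.003],"turn":[0,0.009,0],"hand":0.02},
    {"translation":[0,0,0],"turn":[0,0,0],"hand":0.01},
    {"translation":[0,0,0],"turn":[0,0,0],"hand":0.004},
    {"translation":[0,0,0],"turn":[0,0,0],"hand":0.002},
    {"translation":[0,0,0],"turn":[0,0,0],"hand":0.002},
  ],
  newtons=20,
)

```text
time: 18.8
ee_pos: [0.5466, 0.138, 0.0575]
eef_rot: [0.705, 0.709, 0.002, -0.001]
ft_force: [0.7, 1.2, -1.4]
width: 0.0086
```

Request:
apply_moves(
  deltas=[
    {"translation":[0,0,0],"turn":[0,0,0],"hand":0.0},
    {"translation":[0,0,0],"turn":[0,0,0],"hand":0.0},
    {"translation":[0,0,0.006],"turn":[0,0,0],"hand":0.0},
    {"translation":[0,0,0.006],"turn":[0,0,0],"hand":0.0},
    {"translation":[0,0,0],"turn":[0,0,0],"hand":0.0},
  ],
  newtons=50,
)

```text
time: 19.3
ee_pos: [0.5459, 0.1376, 0.07]
eef_rot: [0.705, 0.709, 0.001, -0.001]
ft_force: [0.6, -0.3, -4.5]
width: 0.0077
```

Request:
apply_moves(
  deltas=[
    {"translation":[0,0,0.02],"turn":[0,0,0],"hand":0.0},
    {"translation":[0,0,0.035],"turn":[0,0,0],"hand":0.0},
    {"translation":[0,0,0.04],"turn":[0,0,0],"hand":0.0},
    {"translation":[0,0,0.04],"turn":[0,0,0],"hand":0.0},
    {"translation":[0,0,0.04],"turn":[0,0,0],"hand":0.0},
  ],
)

```text
time: 19.8
ee_pos: [0.5406, 0.1359, 0.2449]
eef_rot: [0.704, 0.71, -0.004, -0.005]
ft_force: [1.2, -0.3, -3.3]
width: 0.0072
```

Request:
apply_moves(
  deltas=[
    {"translation":[-0.007,-0.019,0.01],"turn":[0,0,0],"hand":0.0},
    {"translation":[-0.012,-0.033,0],"turn":[0,0,0],"hand":0.0},
    {"translation":[-0.014,-0.038,0],"turn":[0,0,0],"hand":0.0},
    {"translation":[-0.014,-0.038,0],"turn":[0,0,0],"hand":0.0},
    {"translation":[-0.014,-0.038,0],"turn":[0,0,0],"hand":0.0},
  ],
)

```text
time: 20.3
ee_pos: [0.4791, -0.0261, 0.2626]
eef_rot: [0.7, 0.714, 0.002, -0.003]
ft_force: [1.2, -0.9, -3.9]
width: 0.0078
```

Request:
apply_moves(
  deltas=[
    {"translation":[-0.014,-0.038,0],"turn":[0,0,0],"hand":0.0},
    {"translation":[-0.014,-0.038,0],"turn":[0,0,0],"hand":0.0},
    {"translation":[-0.014,-0.038,0],"turn":[0,0,0],"hand":0.0},
    {"translation":[-0.014,-0.038,0],"turn":[0,0,0],"hand":0.0},
    {"translation":[-0.014,-0.038,0],"turn":[0,0,0],"hand":0.0},
  ],
)

```text
time: 20.8
ee_pos: [0.4039, -0.2225, 0.2635]
eef_rot: [0.699, 0.715, 0.001, -0.001]
ft_force: [0.4, -0.2, -3.5]
width: 0.0075
```

Request:
apply_moves(
  deltas=[
    {"translation":[-0.01,-0.035,0],"turn":[0,0,0],"hand":0.0},
    {"translation":[-0.009,-0.03,0],"turn":[0,0,0],"hand":0.0},
    {"translation":[-0.005,-0.015,0],"turn":[0,0,0],"hand":0.0},
    {"translation":[0,0,-0.01],"turn":[0,0,0],"hand":0.0},
    {"translation":[0,0,0],"turn":[0,0,0],"hand":0.0},
  ],
)

```text
time: 21.3
ee_pos: [0.375, -0.3092, 0.2523]
eef_rot: [0.702, 0.712, -0.001, -0.001]
ft_force: [-0.5, 0.8, -3.9]
width: 0.0076
```

```bash
python3 - <<'E'
from h import *
s=readout.read_state();im=camera("wrist")
print(s['ee_pos'],s['eef_rot'],s['width'],s['torque'])
b=camera("side");cv2.imwrite("pics/w6.png",np.hstack([cv2.resize(im,(400,300)),cv2.resize(b[20:245,260:560],(400,300))])[:,:,::-1])
E
```

```text
[ 0.37502922 -0.30920646  0.25227783] [ 7.01695804e-01  7.12475158e-01 -5.27538762e-04 -1.36736117e-03] 0.007558557856028508 [0.05526215 0.05488174 0.04399988]
```

View pics/w6.png

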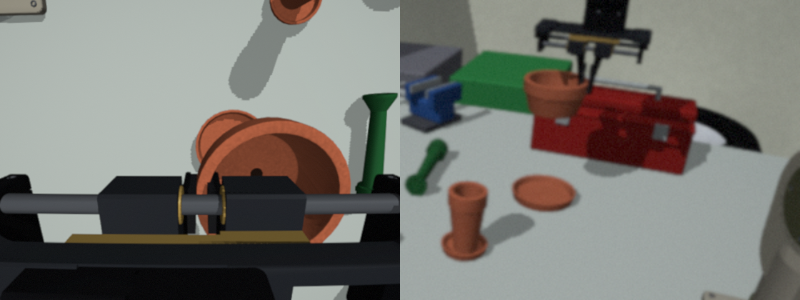

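The pan is held at its near rim, level or nearly so, close to the large saucer. Nothing is in its way.

Request:
apply_moves(
  deltas=[
    {"translation":[0,-0.017,-0.02],"turn":[0,0,0],"hand":0.0},
    {"translation":[0,0,-0.035],"turn":[0,0,0],"hand":0.0},
    {"translation":[0,0,-0.035],"turn":[0,0,0],"hand":0.0},
    {"translation":[0,0,-0.03],"turn":[0,0,0],"hand":0.0},
    {"translation":[0,0,0],"turn":[0,0,0],"hand":0.0},
  ],
)

```text
time: 21.9
ee_pos: [0.3808, -0.3208, 0.1334]
eef_rot: [0.697, 0.717, -0.0, 0.003]
ft_force: [0.1, 0.2, -2.8]
width: 0.0076
```

Request:
apply_moves(
  deltas=[
    {"translation":[-0.006,-0.007,-0.015],"turn":[0,0,0],"hand":0.0},
    {"translation":[0,0,-0.02],"turn":[0,0,0],"hand":0.0},
    {"translation":[0,0,-0.01],"turn":[0,0,0],"hand":0.0},
    {"translation":[0,0,0],"turn":[0,0,0],"hand":0.0},
  ],
)

```text
time: 22.3
ee_pos: [0.3794, -0.3266, 0.0933]
eef_rot: [0.695, 0.719, 0.0, 0.006]
ft_force: [-0.6, -0.2, -3.1]
width: 0.0076
```

Request:
apply_moves(
  deltas=[
    {"translation":[-0.005,-0.001,-0.008],"turn":[0.008,0.009,-0.03],"hand":0.0},
    {"translation":[0,0,-0.008],"turn":[0,0,0],"hand":0.0},
    {"translation":[0,0,0],"turn":[0,0,0],"hand":0.0},
  ],
)

```text
time: 22.6
ee_pos: [0.3759, -0.3283, 0.0794]
eef_rot: [0.707, 0.708, 0.0, 0.002]
ft_force: [-0.8, -0.3, -3.9]
width: 0.0075
```

```bash
python3 - <<'E'
from h import *
b=camera("side");s=camera("scene")
cv2.imwrite("pics/s7.png",np.hstack([cv2.resize(b[90:210,310:430],(400,400)),cv2.resize(s[60:160,225:325],(400,400))])[:,:,::-1])
E
```

```text
(no output)
```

View pics/s7.png

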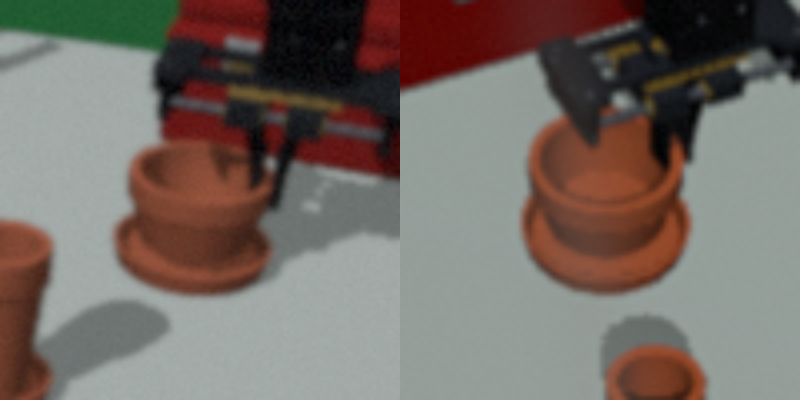

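The pan is level and centred over the large saucer in both views, so it can go down slowly.

Request:
apply_moves(
  deltas=[
    {"translation":[-0.001,0,-0.007],"turn":[0,0,0],"hand":0.0},
    {"translation":[0,0,-0.004],"turn":[0,0,0],"hand":0.0},
    {"translation":[0,0,0],"turn":[0,0,0],"hand":0.0},
  ],
)

```text
time: 23.0
ee_pos: [0.3753, -0.3289, 0.0687]
eef_rot: [0.707, 0.708, 0.0, 0.003]
ft_force: [-0.7, 0.4, -4.2]
width: 0.0075
```

Request:
apply_moves(
  deltas=[
    {"translation":[0,0,-0.002],"turn":[0,0,0],"hand":0.0},
    {"translation":[0,0,0],"turn":[0,0,0],"hand":0.0},
  ],
)

```text
time: 23.2
ee_pos: [0.3753, -0.3288, 0.0664]
eef_rot: [0.707, 0.708, 0.0, 0.002]
ft_force: [0.3, 0.2, -2.9]
width: 0.0077
```

Request:
apply_moves(
  deltas=[
    {"translation":[0,0,-0.002],"turn":[0,0,0],"hand":0.0},
    {"translation":[0,0,0],"turn":[0,0,0],"hand":0.0},
  ],
)

```text
time: 23.4
ee_pos: [0.3754, -0.3288, 0.0644]
eef_rot: [0.707, 0.708, 0.0, 0.002]
ft_force: [0.8, 0.2, -3.3]
width: 0.0077
```

Request:
apply_moves(
  deltas=[
    {"translation":[0,0,-0.0015],"turn":[0,0,0],"hand":0.0},
    {"translation":[0,0,0],"turn":[0,0,0],"hand":0.0},
  ],
)

```text
time: 23.6
ee_pos: [0.3758, -0.3293, 0.0636]
eef_rot: [0.707, 0.708, 0.0, 0.003]
ft_force: [-0.3, 1.1, -1.6]
width: 0.0074
```

Request:
apply_moves(
  deltas=[
    {"translation":[0,0,-0.002],"turn":[0,0,0],"hand":0.0},
    {"translation":[0,0,0],"turn":[0,0,0],"hand":0.0},
  ],
)

```text
time: 23.8
ee_pos: [0.3761, -0.3296, 0.0638]
eef_rot: [0.707, 0.708, -0.0, 0.003]
ft_force: [0.0, 0.7, -2.7]
width: 0.0073
```

Request:
apply_moves(
  deltas=[
    {"translation":[0,0,-0.003],"turn":[0,0.004,0],"hand":0.0},
  ],
)

```text
time: 23.9
ee_pos: [0.3762, -0.3301, 0.063]
eef_rot: [0.707, 0.707, -0.003, 0.002]
ft_force: [-18.8, 14.3, 57.4]
width: 0.0072
```

Request:
apply_moves(
  deltas=[
    {"translation":[0,0,0],"turn":[0,0,0],"hand":0.0},
  ],
)

```text
time: 24.0
ee_pos: [0.3767, -0.3303, 0.0638]
eef_rot: [0.707, 0.707, -0.003, 0.003]
ft_force: [0.9, 0.2, -3.7]
width: 0.0076
```

Request:
apply_moves(
  deltas=[
    {"translation":[0,0,-0.0015],"turn":[0,0,0],"hand":0.0},
  ],
)

```text
time: 24.1
ee_pos: [0.3769, -0.3309, 0.0632]
eef_rot: [0.707, 0.707, -0.003, 0.003]
ft_force: [-8.5, 7.1, 27.9]
width: 0.0075
```

In contact, now opening.

Request:
apply_moves(
  deltas=[
    {"translation":[0,0,0],"turn":[0,0,0],"hand":0.012},
    {"translation":[0,0,0],"turn":[0,0,0],"hand":0.022},
    {"translation":[0,0,0],"turn":[0,0,0],"hand":0.033},
    {"translation":[0,0,0],"turn":[0,0,0],"hand":0.033},
    {"translation":[0,0,0],"turn":[0,0,0],"hand":0.033},
  ],
)

```text
time: 24.6
ee_pos: [0.3776, -0.3314, 0.0628]
eef_rot: [0.707, 0.707, -0.003, 0.004]
ft_force: [-0.0, 0.1, 0.5]
width: 0.0308
```

Request:
apply_moves(
  deltas=[
    {"translation":[0,0,0.015],"turn":[0,0,0],"hand":0.033},
    {"translation":[0,0,0.035],"turn":[0,0,0],"hand":0.033},
    {"translation":[0,0,0.045],"turn":[0,0,0],"hand":0.033},
    {"translation":[0,0,0.045],"turn":[0,0,0],"hand":0.033},
    {"translation":[-0.01,-0.02,0.045],"turn":[0,0,0],"hand":0.04},
  ],
)

```text
time: 25.1
ee_pos: [0.3661, -0.3446, 0.2502]
eef_rot: [0.705, 0.709, -0.002, -0.001]
ft_force: [1.0, -1.9, -0.5]
width: 0.0359
```

Request:
apply_moves(
  deltas=[
    {"translation":[0,0,0.03],"turn":[0,0,0],"hand":0.04},
    {"translation":[0,0,0],"turn":[0,0,0],"hand":0.04},
    {"translation":[0,0,0],"turn":[0,0,0],"hand":0.04},
  ],
)

```text
time: 25.4
ee_pos: [0.3664, -0.3476, 0.2913]
eef_rot: [0.706, 0.709, -0.002, 0.005]
ft_force: [-0.1, 0.1, -0.5]
width: 0.0395
```

```bash
python3 - <<'E'
from h import *
b=camera("side");s=camera("scene")
cv2.imwrite("pics/fin.png",np.hstack([cv2.resize(b[:,120:],(440,420)),cv2.resize(s[60:380,150:450],(360,420))])[:,:,::-1])
E
```

```text
(no output)
```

View pics/fin.png

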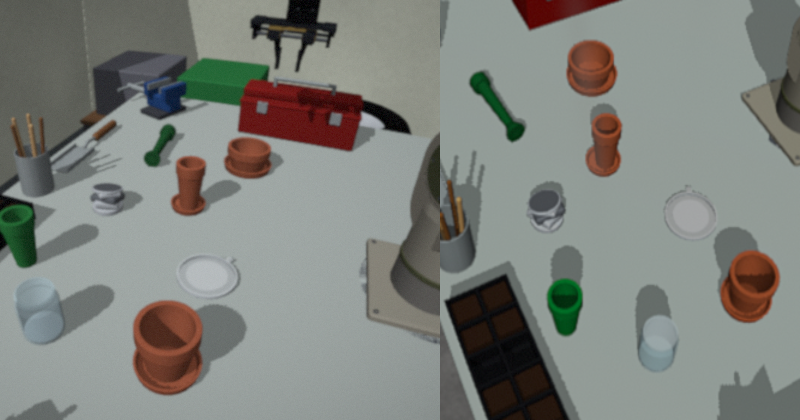

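The final views show all three pots upright and seated in their own saucers. The jar, tin, lid and spout look unmoved, and the gripper is clear.

```bash
python3 -c "
from bench import order;print(order.close_job())"
```

```text
the job is handed in; nothing more can be done
None
```

The nest is apart and each pot stands upright on its own saucer: the tall pot on the small one, the standard pot on the middle one, the low pan on the large one. I handed the job in at about 25.5 s on the robot's clock, against the 101 s limit.

- **Final views:** The side and scene pictures show all three pots upright and seated. The jar, tin, lid and spout look unmoved by eye, and the gripper is well clear.
- **Set-down force:** Each pot first met its saucer harder than I wanted, with momentary wrist readings of about 29 N (tall pot), 50 N (standard pot) and 62 N (pan). I eased back before letting go, releasing the tall and standard pots at about 5–6 N. The pan was still at about 30 N when the jaws began to open.
- **Force limits:** These readings stay under the 120 N wrist limit and came through the held pots, not the gripper's body.
- **Centring:** The standard pot went down with the arm about 2 mm off target in y, and the pan about 2–3 mm in x and y. Both have about 11–12 mm of room in their saucers.

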